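# Switch on the yellow work lamp

### The arm

A 6-joint arm with a two-finger parallel gripper is mounted at the origin on the work surface. World frame = base frame: x ahead of the robot, y to its left, z up, the work surface at z = 0. Lengths are in m, angles in rad, forces in N, time in s.
With the tool pointing down it reaches from about 0.25 to 0.725 m from the base axis. Payload 4 kg.
Tool frame: the origin (TCP) lies on the centre line of the jaws, within the pads' length; the fingertips stand 25 mm ahead of it and the grasp point (between the pads) lies 6 mm ahead of it; y points along the fingers, x is the direction in which the jaws open and shut, and the axes are right-handed (so a half turn about y gives the same grasp; the last joint's range is limited). The gripper opens to 85 mm and grips with 20 to 120 N. Pads are 22 mm wide; open, the fingers measure 114 mm over their backs; the gripper's body (76 mm by 85 mm) begins 54 mm behind the grasp point. The pads swing forward as they close: fully open they stand 13 mm farther back than shut.
Start: joints at [-1.234, 0.241, 0.005, 1.335, 0, 1.571], TCP at [0.165, -0.472, 0.256] pointing down, gripper open.
Joint ranges: [-2.72, 2.72], [-1.05, 1.87], [-1.09, 1.28], [-1.99, 2.15], [-1.42, 1.44], [-3.14, 3.14]. Speed limits (rad/s): [2.79, 2.79, 3.14, 3.14, 3.14, 3.14].

### API

Orientations are given as a unit quaternion [x, y, z, w].
In Python, from workcell import * gives the robot as it stands.
- The arm moves only by the tool arm_command, never from a script. Its argument "targets" is text: rows parted by semicolons, each of 7 numbers parted by spaces: the shift along the world's x, y, z in m, then the turn, a rotation vector about the world's x, y, z in degrees, then the gripper's target within -1 to 1 (shut at 1, half-way at 0, fully open at -1). In form: x y z rx ry rz grip; .... A call has 1 to 12 rows; each row is the pose to reach, as a shift and turn from the pose commanded when the call began; what a row does not reach only later rows make up. A row lasts 1/8 s, in which the tool goes at most 62.5 mm and 10.7 degrees, less where a joint would pass 70% of its speed; a pose out of reach is approached as far as the arm can. A call with a gripper value outside its range is refused whole. The fingers move at their own pace and stop on an object; "grip_force" is the grip in N (left out, the last holds). Time passes only in rows, so rows that repeat a pose let the fingers close. It gives the time, the measured TCP pose, the force and the opening at its end, in the units of the state.
- observe(): the state, without advancing time (a new reading comes with each control period).
- capture(name): name is "scene" or "top" or "wrist"; returns a dict with "color" (420x560x3 uint8, red, green, blue), "depth" (420x560 float32, m along the optical axis (not along the pixel's ray), 0 where there is no reading), "fx", "fy", "cx", "cy" (pixels), "position" and "orientation" of the camera in the world. Camera axes: x right, y down, z forward; pixel columns grow to the right and rows downward; lengths in m; the calibration is good to about 2 mm. A picture is of the moment at which its call begins.
- hand_in(): hands the job in, once; it reports no verdict.
The state is a dict: "clock": time; "qpos": joint angles; "dq": joint speeds; "joint_efforts": joint torques, N m; "tcp_pos": TCP position; "tcp_rot": TCP orientation; "ft_force": force on the tool from outside, world axes, zero at the start; "ft_torque": the same for the moment, N m; "grip_width": finger opening in m.
Only numpy, scipy, OpenCV 4.12 (cv2) and the standard library are available. Lean on these libraries where they do the work, as an engineer would, in place of code of your own. Each camera call takes 0.05 s, during which the arm holds its last target. There are 200 camera calls.

### The job

Switch on the yellow work lamp on the joiner's bench: slide the white switch pad in the recessed slot on its top all the way towards the lens end. Leave the blue lamp switched off and do not shift the roll of edge banding.

Things in the scene. Friction and masses are not known exactly. Their poses are not given: they have to be found in the camera images.
- yellow_switch_pad (a point): Centre of the top of the yellow lamp's white switch pad (22 mm along the slot, 33 across, 10.5 high), moving with it; x points along the slot to the lens end (on), z up. The pad's top is flush with the lamp's flat top, 54 mm above the bench. The slot round it is 102 x 36 mm, 12 mm deep. Fingertips fit in its empty part behind the pad (-x), 50 mm long when off, to push the pad's rear face.
- yellow_switch (a joint): Travel of that pad in m: 0 = off, 0.030 = fully on, at the end stop by the lens. Starts at 0 to 0.006; about 2 N of friction, no spring, stays where left. The empty part behind the pad grows by this value; green floor shows there when on. The lamp, a yellow case 100 mm wide, 280 long, slot mid-top, black bezel and pale lens at one end, wire ring at the other, is fixed by its magnetic foot.
- blue_switch (a joint): Travel of the switch pad of the blue lamp, a fixed bystander of the same shape and size, about 0.45 to 0.65 m from the yellow one across the bench: 0 = off, 0.030 = on. It starts at 0 to 0.006 and is to be left off.
- edging_roll: Bystander: a loose roll of white edge banding on a cardboard core, lying flat between the lamps: a ring of 104 mm outer and 60 mm inner diameter, 23 mm high, about 0.2 kg; origin at the centre of its underside, z up.

How it is judged:
At the end, for the whole second after the job is handed in: The yellow lamp's switch rests within 6 mm of its fully-on stop (0.024 m or more of 0.030 m), the blue lamp's switch is still off (under 0.012 m), and the roll of edge banding lies within 30 mm of where it was (value of joint yellow_switch above 0.024 m and velocity of joint yellow_switch between -0.005 and 0.005 m/s and value of joint blue_switch below 0.012 m and distance of edging_roll from where it was at the start of the episode below 0.03 m); the robot touches nothing.
It fails at once if the blue lamp's switch is pushed (0.012 m or more) (value of joint blue_switch above 0.012 m).
It fails at once if the roll of edge banding is shifted by more than 30 mm (distance of edging_roll from where it was at the start of the episode above 0.03 m).
It also fails if it takes over 29 s, if anything falls off the work surface, if the arm or the gripper's body presses on something with over 40 N, if the wrist force passes 120 N, or if a joint passes its speed limit or range.

## Working session

There is one attempt and no reset: what is moved stays moved. The work goes in short steps, Python scripts to look and compute and a tool call to move; the robot and the scene stay as the last step left them, time stands still between calls to the robot, and variables do not carry over. Pictures are saved under pics/ and viewed, about 8 in all and at most 12, crops included, and the job is handed in when it is done.

Besides the shell and the picture viewer there is one more tool, called after "Call:" as name(argument=value, ...), one argument or row to a line, values as JSON. arm_command: Moves the arm, as the interface text tells. Its arguments: {"type":"object","properties":{"targets":{"type":"string"},"grip_force":{"type":"number"}},"required":["targets"]}

```bash
mkdir -p pics
cat > h.py <<'E'
from workcell import *
import numpy as np, cv2
from scipy.spatial.transform import Rotation as R
def snap(n,f):
    c=capture(n); cv2.imwrite('pics/'+f,c['color'][:,:,::-1]); 
    np.save('pics/'+f+'.npy',c,allow_pickle=True); return c
def ray(c,px,z):
    px=np.atleast_2d(px).astype(float)
    d=np.c_[(px[:,0]-c['cx'])/c['fx'],(px[:,1]-c['cy'])/c['fy'],np.ones(len(px))]
    o=np.array(c['orientation']); M=o if o.shape==(3,3) else R.from_quat(o).as_matrix()
    d=d@M.T; p=np.array(c['position']); return p+d*((z-p[2])/d[:,2])[:,None]
E
python3 - <<'E'
from h import *
s=observe(); print(s)
c=snap('top','top1.png'); print({k:c[k] for k in c if k not in('color','depth')})
E
```

```text
{'clock': 0.0, 'qpos': array([-1.23402573e+00,  2.41437354e-01,  3.69517816e-03,  1.33521438e+00,
        1.37927462e-06,  1.57079308e+00]), 'dq': array([-0.00137373, -0.00089692,  0.00086864,  0.00038449,  0.0001495 ,
        0.00116163]), 'joint_efforts': array([ 3.07790770e-04, -3.72316611e+01,  2.52408618e+01,  1.70207553e-02,
       -1.35262089e-04,  9.04985484e-06]), 'tcp_pos': array([ 0.16502293, -0.47134813,  0.25538966]), 'tcp_rot': array([-0.5762817 ,  0.40975445, -0.40850916,  0.57716632]), 'ft_force': array([-1.56833805, -0.11184212, -0.27986434]), 'ft_torque': array([ 0.02678203, -0.05730892, -0.03002247]), 'grip_width': 0.0857224779062468}
{'fx': 483.9310204636631, 'fy': 483.9310204636631, 'cx': 280.80330364470024, 'cy': 200.95631831733894, 'position': array([0.52263145, 0.00804888, 1.13229344]), 'orientation': array([-0.70316945,  0.71048288, -0.01552797,  0.02292779])}
```

View pics/top1.png

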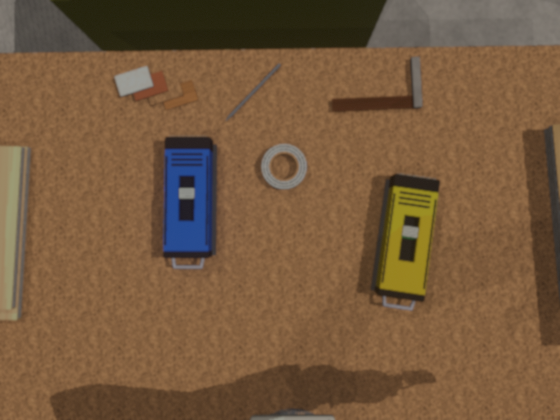

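The top view shows the yellow lamp on the right, with its lens at the top (410,185), ring at (400,305) and white pad near (411,232). The dark empty slot is below the pad. The blue lamp is at (188,200) and the roll at (284,166).

Run:
```python
from h import *
c=np.load('pics/top1.png.npy',allow_pickle=True).item()
h=cv2.cvtColor(c['color'],cv2.COLOR_RGB2HSV)
y=((h[...,0]>22)&(h[...,0]<34)&(h[...,1]>180)&(h[...,2]>90)).astype(np.uint8); y[:,:360]=0;y[:,450:]=0
ct=max(cv2.findContours(y,0,2)[0],key=cv2.contourArea)
b=cv2.minAreaRect(ct); print(b); 
p=ray(c,cv2.boxPoints(b),.054);print(p.round(4))
roi=np.zeros_like(y);cv2.drawContours(roi,[ct],-1,1,-1)
roi[:214]=0
w=((h[...,1]<70)&(h[...,2]>110)&(roi>0)).astype(np.uint8)
d=((h[...,2]<70)&(roi>0)).astype(np.uint8)
for m in(w,d):
    k=max(cv2.findContours(m,0,2)[0],key=cv2.contourArea); r=cv2.minAreaRect(k); print(r,ray(c,[r[0]],.054)); print(ray(c,cv2.boxPoints(r),.054).round(4))
s=observe(); print(R.from_quat(s['tcp_rot']).as_matrix().round(3))
```

```text
((408.1602783203125, 240.15823364257812), (45.93849182128906, 104.3073959350586), 7.765166759490967)
[[ 0.3853 -0.1941  0.054 ]
 [ 0.6135 -0.2303  0.054 ]
 [ 0.5986 -0.331   0.054 ]
 [ 0.3709 -0.2938  0.054 ]]
((409.9000549316406, 231.30001831054688), (15.00820255279541, 10.294883728027344), 7.125016689300537) [[ 0.5109642  -0.26657716  0.054     ]]
[[ 0.5019 -0.2485  0.054 ]
 [ 0.5245 -0.2518  0.054 ]
 [ 0.52   -0.2847  0.054 ]
 [ 0.4975 -0.2813  0.054 ]]
((407.4803771972656, 248.89736938476562), (13.612861633300781, 21.608766555786133), 7.594643592834473) [[ 0.472149 -0.260284  0.054   ]]
[[ 0.4507 -0.2417  0.054 ]
 [ 0.4979 -0.2491  0.054 ]
 [ 0.4936 -0.2789  0.054 ]
 [ 0.4465 -0.2714  0.054 ]]
[[ 0.33  -0.001  0.944]
 [-0.944  0.002  0.33 ]
 [-0.002 -1.    -0.   ]]
```

Slot yaw is about -9.1°, the pad is at (0.511,-0.267) and the empty part is centred at (0.472,-0.260). I'll move above it with the jaws shut and tool x along the slot (+61.6° turn).

Call:
arm_command(
  targets="0.05 0.035 0 0 0 10 1;0.1 0.07 0 0 0 20 1;0.15 0.105 0 0 0 30 1;0.2 0.14 -0.02 0 0 40 1;0.25 0.175 -0.05 0 0 50 1;0.3 0.207 -0.08 0 0 60 1;0.305 0.212 -0.1 0 0 61.6 1;0.305 0.212 -0.12 0 0 61.6 1;0.305 0.212 -0.12 0 0 61.6 1;0.305 0.212 -0.12 0 0 61.6 1",
  grip_force=40,
)

```text
clock: 1.3
tcp_pos: [0.4703, -0.2602, 0.1368]
tcp_rot: [0.705, -0.056, 0.056, -0.705]
ft_force: [-0.7, -0.6, 0.4]
grip_width: 0.0001
```

Run:
```python
from h import *
s=observe(); print(s['clock'],s['tcp_pos'],R.from_quat(s['tcp_rot']).as_matrix().round(3),s['grip_width'],s['ft_force'])
c=snap('wrist','w1.png'); print(c['position'])
a=c['color']; b=capture('scene')['color']
```

```text
1.3 [ 0.47025395 -0.26018622  0.1367596 ] [[ 0.987  0.     0.159]
 [-0.159 -0.     0.987]
 [ 0.    -1.    -0.   ]] 5.8043141326167884e-05 [-0.74301914 -0.61462704  0.38624499]
[ 0.48120627 -0.18742548  0.25365325]
```

View pics/w1.png

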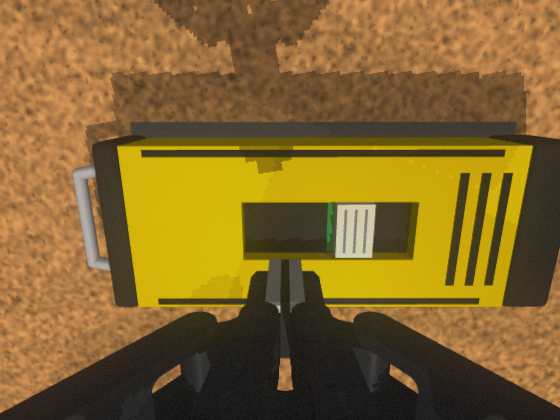

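The wrist view shows the slot rim at x 243–417, y 203–259, and the pad at x 336–375, with a little green showing behind it. The shut fingertips are at about (285,262).

Run:
```python
from h import *
c=np.load('pics/w1.png.npy',allow_pickle=True).item()
u=np.array([.987,-.159,0]);v=np.array([.159,.987,0])
P=ray(c,[[243,203],[417,203],[414,259],[243,259],[337,204],[375,204],[375,258],[336,258]],.054)
t=observe()['tcp_pos']
print(P.round(4)); print(np.c_[(P-t)@u,(P-t)@v].round(4))
```

```text
[[ 0.4488 -0.2383  0.054 ]
 [ 0.5471 -0.2541  0.054 ]
 [ 0.5434 -0.2888  0.054 ]
 [ 0.4421 -0.2725  0.054 ]
 [ 0.5018 -0.2474  0.054 ]
 [ 0.5233 -0.2509  0.054 ]
 [ 0.5204 -0.2844  0.054 ]
 [ 0.4973 -0.2807  0.054 ]]
[[-0.0251  0.0186]
 [ 0.0744  0.0186]
 [ 0.0763 -0.0162]
 [-0.0262 -0.0163]
 [ 0.0287  0.018 ]
 [ 0.0505  0.018 ]
 [ 0.0529 -0.0156]
 [ 0.0295 -0.0156]]
```

Well aligned, so only a (+1.5, +1) mm correction is needed. Now I'll descend until the tips are about 8 mm into the slot.

Call:
arm_command(
  targets="0.0015 0.001 -0.03 0 0 0 1;0.0015 0.001 -0.05 0 0 0 1;0.0015 0.001 -0.058 0 0 0 1;0.0015 0.001 -0.065 0 0 0 1;0.0015 0.001 -0.065 0 0 0 1;0.0015 0.001 -0.065 0 0 0 1",
)

```text
clock: 2.15
tcp_pos: [0.4722, -0.2592, 0.0721]
tcp_rot: [0.705, -0.056, 0.057, -0.705]
ft_force: [0.6, 0.1, 0.6]
grip_width: -0.0
```

Run:
```python
from h import *
c=snap('wrist','w2.png')
```

```text
(no output)
```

View pics/w2.png

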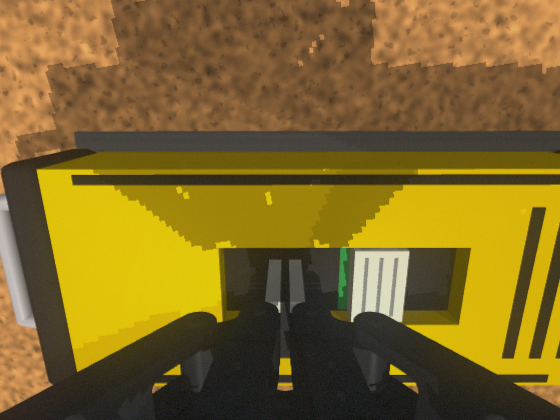

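The tips sit inside the slot at about (285,280), clear of the walls, with the pad rear at x≈350. There's no contact force. Pushing towards the lens along (0.987,-0.159).

Call:
arm_command(
  targets="0.005 -0.0008 0 0 0 0 1;0.01 -0.0016 0 0 0 0 1;0.015 -0.0024 0 0 0 0 1;0.02 -0.0032 0 0 0 0 1;0.025 -0.004 0 0 0 0 1;0.03 -0.0048 0 0 0 0 1;0.033 -0.0053 0 0 0 0 1;0.033 -0.0053 0 0 0 0 1",
)

```text
clock: 3.2
tcp_pos: [0.5052, -0.2642, 0.0713]
tcp_rot: [0.705, -0.056, 0.056, -0.705]
ft_force: [-0.3, 0.3, 0.4]
grip_width: -0.0001
```

Run:
```python
from h import *
c=snap('wrist','w3.png')
```

```text
(no output)
```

View pics/w3.png

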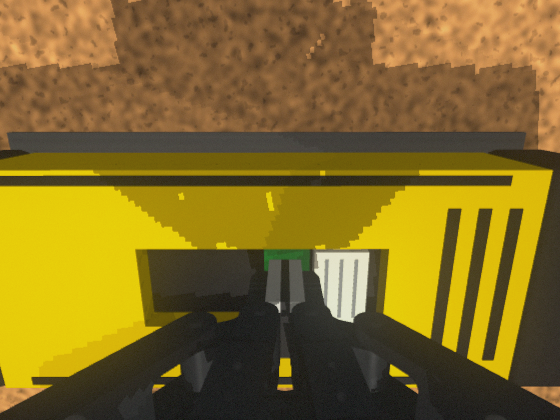

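The pad has moved (now x 315–370, slot end at 388), so about 7 mm remains. Continuing in small steps to the stop.

Call:
arm_command(
  targets="0.002 -0.0003 0 0 0 0 1;0.004 -0.0006 0 0 0 0 1;0.006 -0.001 0 0 0 0 1;0.006 -0.001 0 0 0 0 1",
)

```text
clock: 3.75
tcp_pos: [0.511, -0.2652, 0.0713]
tcp_rot: [-0.705, 0.056, -0.056, 0.705]
ft_force: [-2.0, -0.2, -0.1]
grip_width: 0.0002
```

Call:
arm_command(
  targets="0.001 -0.0002 0 0 0 0 1;0.002 -0.0003 0 0 0 0 1;0.002 -0.0003 0 0 0 0 1",
)

```text
clock: 4.12
tcp_pos: [0.5128, -0.2655, 0.0713]
tcp_rot: [-0.705, 0.056, -0.056, 0.705]
ft_force: [-1.1, 0.8, 0.6]
grip_width: -0.0002
```

Run:
```python
from h import *
c=snap('wrist','w4.png')
```

```text
(no output)
```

View pics/w4.png

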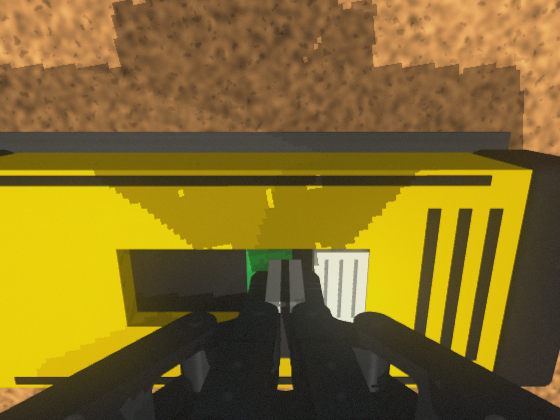

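The pad's front edge (x≈367) now nearly meets the slot end (369). One more small push to confirm the stop by force.

Call:
arm_command(
  targets="0.001 -0.0002 0 0 0 0 1;0.0015 -0.0002 0 0 0 0 1;0.0015 -0.0002 0 0 0 0 1",
)

```text
clock: 4.55
tcp_pos: [0.5133, -0.2655, 0.0712]
tcp_rot: [-0.705, 0.057, -0.056, 0.705]
ft_force: [-5.1, 1.1, 3.2]
grip_width: 0.0
```

Force rose while the TCP stalled, so the pad is at the stop. Backing off and lifting clear.

Call:
arm_command(
  targets="-0.003 0.0005 0 0 0 0 1;-0.008 0.0013 0 0 0 0 1;-0.008 0.0013 0 0 0 0 1;-0.008 0.0013 0.02 0 0 0 1;-0.008 0.0013 0.06 0 0 0 1;-0.03 0.0013 0.11 0 0 0 1;-0.08 0.0013 0.15 0 0 0 1;-0.14 0.0013 0.17 0 0 0 1;-0.19 0.0013 0.17 0 0 0 1;-0.19 0.0013 0.17 0 0 0 1;-0.19 0.0013 0.17 0 0 0 1",
)

```text
clock: 5.92
tcp_pos: [0.3249, -0.2649, 0.2418]
tcp_rot: [0.705, -0.056, 0.057, -0.705]
ft_force: [0.5, -0.9, 0.3]
grip_width: -0.0002
```

Run:
```python
from h import *
c=snap('top','top2.png'); s=observe(); print(s['clock'],s['ft_force'],abs(s['dq']).max())
c0=np.load('pics/top1.png.npy',allow_pickle=True).item()
cv2.imwrite('pics/cmp.png',np.hstack([cv2.resize(x['color'][120:320,140:460,::-1],None,fx=1.25*1,fy=1.25) for x in(c0,c)]))
h=cv2.cvtColor(c['color'],cv2.COLOR_RGB2HSV)
```

```text
5.975 [ 0.0275087  -0.49386086  0.45782101] 0.017681953902176722
```

View pics/cmp.png

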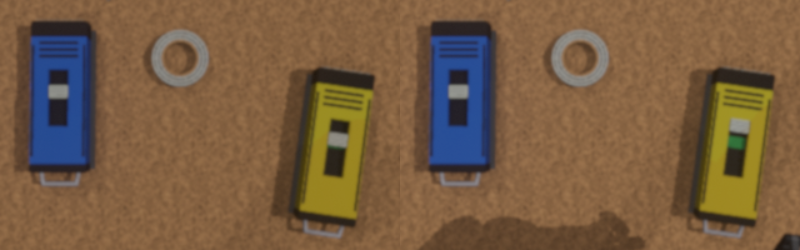

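The before/after view shows the yellow pad at the lens end of its slot (739,126) with green floor behind it. The roll and the blue pad haven't moved.

```bash
python3 -c "
from h import *
print(hand_in())"
```

```text
the job is handed in; nothing more can be done
None
```

The yellow lamp is switched on and the job is handed in. I lowered the shut fingertips into the slot behind the pad and pushed it towards the lens. At the end stop the arm stalled at about 5 N, and I then backed off and lifted clear. The clock was about 6 s at the last check, against the 29 s limit.

In the last top view, the yellow pad sits at the lens end of its slot with green floor behind it. The blue pad and the roll of edge banding look unmoved; I compared them by eye against the first picture and did not measure them. The force reading was near zero with the arm clear. No check failed or disagreed.

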